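# Bundle three channel-shaped bento lids, skirts interlocked

## Task

Bundle the three long U-shaped bento lids so that they take up little room: bring together the two that lie on the counter hollow side up, so that they touch side by side with their ends level, and turn the third one, from the rack, over onto them, hollow side down and ends level, so that it straddles the two neighbouring skirts with one of its own skirts lying fully down in each trough. Leave the two short lids in the rack and the bowl, measuring cup and chopstick rest where they are.

Things in the scene. Friction and masses are not known exactly. Their poses are not given: they have to be found in the camera images.
- lid_a_mid (a point): long slide-on bento lid of plain white plastic, a U-channel 170 mm long, 62 wide, 26 deep, walls 4 mm (flat web, two long skirts, trough 54 mm wide and 22 deep), both ends open, about 70 g. Point: the middle of its bounding box, 13 mm from the web's outer face. Axes: x along its length, y across, z out of its open side. Starts on the counter, open side up (z up), free to slide.
- lid_b_mid (a point): a long lid identical to lid_a (170 x 62 x 26 mm; same point and axes); starts open side up, on the robot's side of lid_a, 130 to 155 mm from it across its width and up to 70 mm along it, askew by up to 26 degrees.
- lid_c_mid (a point): a long lid identical to lid_a (170 x 62 x 26 mm; same point and axes); starts on edge in one of the three slots of the rack: web upright, length level, y up, open side (z) facing sideways, its lower skirt on the rack's floor and its top 74 mm above the counter. Stood on edge it is stable on its 26 mm skirt, and tips over towards its open side once leant about 30 degrees.
- rack: fixed stainless lid rack, 110 mm along its x, 166 mm along its y. Origin: under its centre, on the counter. Floor plate top 12 mm above the counter; three slots along x, centred at y = -54, 0 and +54 mm, each between two wire loops (5 mm wire, 30 mm apart inside, up to 41 mm above the counter, x = -42 to +42 mm). The lids' ends overhang the plate.
- short_lid_1_mid (a point): bystander: a short bento lid of the same plastic, 120 x 70 mm, 26 mm deep, with a rim on all four sides, on edge in another slot (top 82 mm above the counter). Point: its middle; x along its length, z out of its open side.
- short_lid_2_mid (a point): bystander: a short bento lid of the same plastic, 104 x 66 mm, 26 mm deep, with a rim on all four sides, on edge in another slot (top 78 mm above the counter). Point: its middle; x along its length, z out of its open side.
- bowl: bystander: empty white ceramic rice bowl, rim 112 mm across, 60 mm high. Origin: centre of its underside.
- cup: bystander: steel measuring cup, 72 mm across, 62 mm high, with a flat handle along its +x reaching 104 mm from its axis at 58 mm height. Origin: centre of its underside.
- rest: bystander: wooden chopstick rest 66 x 22 x 15 mm. Origin: centre of its underside; x along its length.
There are look-alikes about, which are no part of the job. What is shaped like the part that bears lid_b_mid but pink is not meant.

How it is judged:
By the outcome, as a careful person would: the job done as asked, in the order asked, and still so for the second after the job is handed in, with the robot touching nothing.
It also fails if it takes over 64 s, if anything falls off the work surface, if the arm or the gripper's body presses on something with over 40 N, if the wrist force passes 120 N, or if a joint passes its speed limit or range.

## Robot

A 6-joint arm with a two-finger parallel gripper is mounted at the origin on the work surface. World frame = base frame: x ahead of the robot, y to its left, z up, the work surface at z = 0. Lengths are in m, angles in degrees, forces in N, time in s.
With the tool pointing down it reaches from about 0.4 to 0.825 m from the base axis. Payload 7 kg.
Tool frame: the origin (TCP) lies on the centre line of the jaws, within the pads' length; the fingertips stand 8 mm ahead of it and the grasp point (between the pads) lies 11 mm behind it (r.tcp_to_tips is the distance from the TCP to the fingertips, in m); z points along the fingers, y is the direction in which the jaws open and shut (so a half turn about z gives the same grasp; the last joint's range is limited). The gripper opens to 88 mm and grips with 3 to 60 N. Pads are 19 mm wide; open, the fingers measure 130 mm over their backs; the gripper's body (78 mm by 193 mm) begins 47 mm behind the grasp point.
Start: joints at [92.195, 20.546, 0.682, 0, -70.136, -16.507], TCP at [0.167, 0.654, 0.203] pointing down, gripper open.
Joint ranges: [-176.03, 176.03], [-82.01, 121.73], [-58.28, 71.71], [-173.87, 95.51], [-174.79, -0.11], [-173.66, 173.66]. Speed limits (degrees/s): [136.94, 136.94, 172.46, 180, 180, 180].

## Interface

Orientations are given as [roll, pitch, yaw] about the fixed x, y, z axes, in that order (R = Rz(yaw) Ry(pitch) Rx(roll)).
In Python, from plant import r gives the robot as it stands.
- The arm moves only by the tool drive_tool, never from a script. Its argument "plan" is text: rows parted by semicolons, each of 4 numbers parted by spaces: the shift along the tool's x, y, z in cm, then the turn about the tool's z in rad. A call has 1 to 8 rows; each row is the pose to reach, as a shift and turn from the pose commanded when the call began, along the tool's axes at that moment; what a row does not reach only later rows make up. A row lasts 1/8 s, in which the tool goes at most 62.5 mm and 10.7 degrees, less where a joint would pass 70% of its speed; a pose out of reach is approached as far as the arm can. A call with a gripper value outside its range is refused whole. "fingers" is the closure, from -1 (fully open) to 1 (shut), set as the call begins (left out, the last holds). The fingers move at their own pace and stop on an object; "squeeze" is the grip in N (left out, the last holds). Time passes only in rows, so rows that repeat a pose let the fingers close. It gives the time, the measured TCP pose, the force and the opening at its end, in the units of the state.
- r.get_state(): the state, without advancing time (a new reading comes with each control period).
- r.capture(name): name is "scene" or "top" or "wrist"; returns a dict with "frame" (400x640x3 uint8, red, green, blue), "fovy" (degrees; the focal length in pixels is half the picture's height over the tangent of half this angle, whatever the lens; pixels are square), "cx", "cy" (the principal point, pixels), "rvec" (rotation vector, rad) and "tvec" (3), from world to camera coordinates, as OpenCV has them. Camera axes: x right, y down, z forward; pixel columns grow to the right and rows downward; lengths in m; the calibration is good to about 2 mm. A picture is of the moment at which its call begins. There is no depth.
- r.close_job(): hands the job in, once; it reports no verdict.
The state is a dict: "time_s": time; "joints": joint angles; "qd": joint speeds; "joint_torque": joint torques, N m; "tcp_pos": TCP position; "eef_rot": TCP orientation; "contact_force": force on the tool from outside, world axes, zero at the start; "moment": the same for the moment, N m; "gripper_width": finger opening in m.
Only numpy, scipy, OpenCV 4.12 (cv2) and the standard library are available. Lean on these libraries where they do the work, as an engineer would, in place of code of your own. Each camera call takes 0.05 s, during which the arm holds its last target. There are 200 camera calls.

## Working session

There is one attempt and no reset: what is moved stays moved. The work goes in short steps, Python scripts to look and compute and a tool call to move; the robot and the scene stay as the last step left them, time stands still between calls to the robot, and variables do not carry over. Pictures are saved under pics/ and viewed, about 8 in all and at most 12, crops included, and the job is handed in when it is done.

Besides the shell and the picture viewer there is one more tool, called after "Request:" as name(argument=value, ...), one argument or row to a line, values as JSON. drive_tool: Moves the arm, as the interface text tells. Its arguments: {"type":"object","properties":{"plan":{"type":"string"},"fingers":{"type":"number"},"squeeze":{"type":"number"}},"required":["plan"]}

```bash
ls; mkdir -p pics; python3 - <<'E'
from plant import r
import cv2,numpy as np,pickle
s=r.get_state();print(s['tcp_pos'],s['eef_rot'],s['gripper_width'],s['time_s'])
for n in['scene','top','wrist']:
    c=r.capture(n);pickle.dump(c,open(f'pics/{n}0.pkl','wb'));cv2.imwrite(f'pics/{n}0.png',c['frame'][:,:,::-1]);print(n,c['fovy'],c['cx'],c['cy'],c['rvec'],c['tvec'])
E
```

```text
pics
[0.16674046 0.65354598 0.20173035] [ 1.79906787e+02 -7.73077556e-03 -1.43190494e+01] 0.08767345057882327 0.0
scene 48.80876926481484 317.5725367592114 197.4228702258741 [ 1.6064637   1.98968949 -0.76619827] [ 0.1705504  -0.31592839  1.49211813]
top 48.64615450999465 320.81226722997116 196.32821447937653 [ 2.17268926 -2.13336198  0.1784001 ] [-0.10169555  0.53201012  1.2263738 ]
wrist 65.60515218639424 317.1813082623785 198.37800931937778 [-1.79546946  2.31139215  0.36260487] [ 0.675109   -0.03827852  0.39130935]
```

View pics/top0.png

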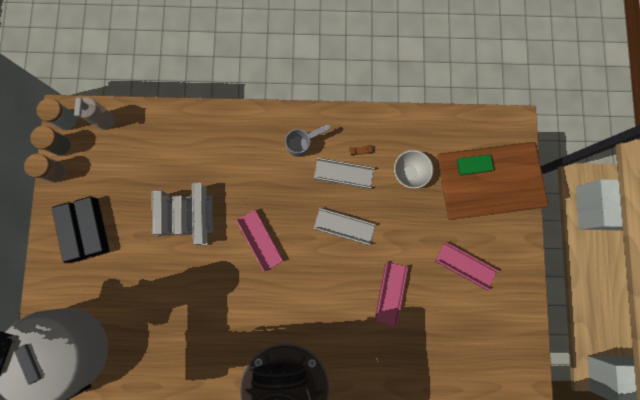

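View pics/scene0.png

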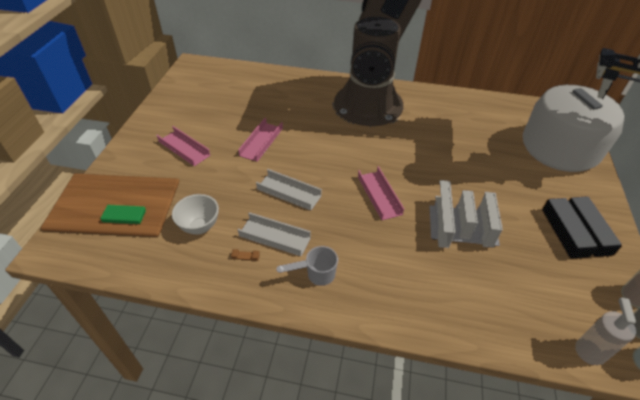

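```bash
cat > h.py <<'E'
import cv2,numpy as np
def cam(c):
    f=200/np.tan(np.radians(c['fovy']/2)); R=cv2.Rodrigues(np.array(c['rvec']))[0]
    return f,R,np.array(c['tvec'])
def ray(c,p,z):
    f,R,t=cam(c); p=np.atleast_2d(p).astype(float)
    d=np.c_[(p[:,0]-c['cx'])/f,(p[:,1]-c['cy'])/f,np.ones(len(p))]@R
    o=-R.T@t
    return o+d*((z-o[2])/d[:,2])[:,None]
def proj(c,P):
    f,R,t=cam(c); q=np.atleast_2d(P)@R.T+t
    return q[:,:2]/q[:,2:]*f+[c['cx'],c['cy']]
def white(c,box,lo=110,sat=45):
    x0,y0,x1,y1=box; hsv=cv2.cvtColor(c['frame'],cv2.COLOR_RGB2HSV)
    m=((hsv[:,:,1]<sat)&(hsv[:,:,2]>lo)).astype(np.uint8)
    k=np.zeros_like(m);k[y0:y1,x0:x1]=m[y0:y1,x0:x1]
    return k
def rects(c,box,z=0.026,lo=110,sat=45,amin=150):
    cs,_=cv2.findContours(white(c,box,lo,sat),cv2.RETR_EXTERNAL,cv2.CHAIN_APPROX_NONE)
    out=[]
    for k in cs:
        if cv2.contourArea(k)<amin: continue
        W=ray(c,k[:,0,:],z)[:,:2].astype(np.float32)
        (cx,cy),(w,h),a=cv2.minAreaRect(W*1000)
        if w<h: w,h,a=h,w,a+90
        out.append((k,np.round([cx,cy,w,h,a],1)))
    return out
E
python3 - <<'E'
import pickle,cv2,numpy as np
from h import *
c=pickle.load(open('pics/top0.pkl','rb'))
for k,o in rects(c,(300,150,385,250)): print(o,cv2.boundingRect(k))
for z in(.074,.082):
  for k,o in rects(c,(145,175,220,250),z): print(z,o,cv2.boundingRect(k))
print(ray(c,[[298,142],[413,170],[361,150]],0.03))
a=cv2.resize(c['frame'][170:255,140:225],(600,600),interpolation=cv2.INTER_CUBIC)
cv2.imwrite('pics/a.png',a[:,:,::-1])
E
```

```text
[ 450.7 -160.5  166.3   62.4   74.7] (314, 208, 61, 37)
[ 602.8 -156.6  166.1   57.1   81. ] (314, 161, 59, 27)
0.074 [470.6 304.8 103.1  24.7   3.6] (172, 196, 10, 38)
0.074 [476.7 359.9 117.4  24.6   4.1] (152, 191, 10, 43)
0.074 [473.9 248.8 172.1  35.    8.1] (192, 183, 15, 62)
0.082 [469.8 302.4 102.4  24.6   3.6] (172, 196, 10, 38)
0.082 [475.8 357.1 116.6  24.4   4.1] (152, 191, 10, 43)
0.082 [473.1 246.7 171.   34.8   8.1] (192, 183, 15, 62)
[[ 0.69522629 -0.02243259  0.03      ]
 [ 0.61841102 -0.36033678  0.03      ]
 [ 0.67514152 -0.2078344   0.03      ]]
```

View pics/a.png

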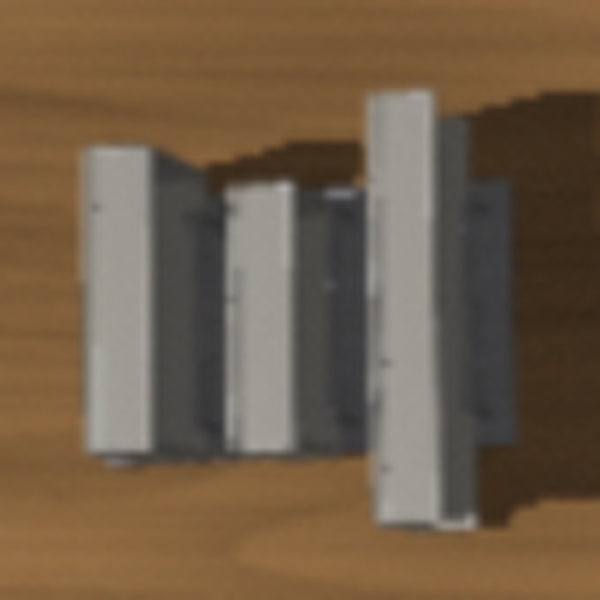

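View pics/wrist0.png

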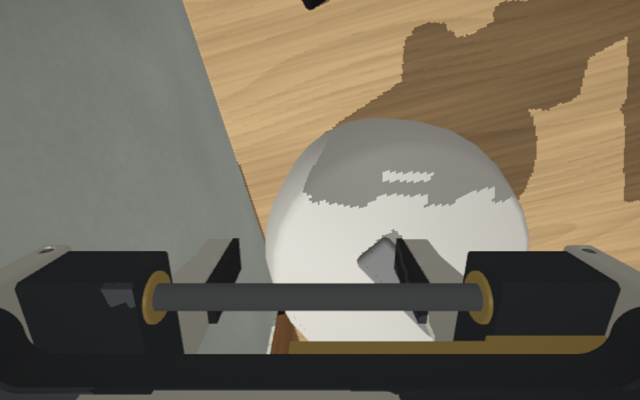

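```bash
cat >> h.py <<'E'
def go(s,xyz,yaw):
    y=np.radians(s['eef_rot'][2]); d=np.array(xyz)-s['tcp_pos']
    x=np.array([np.cos(y),np.sin(y)]);yy=np.array([np.sin(y),-np.cos(y)])
    t=(s['eef_rot'][2]-yaw+180)%360-180
    print('shift cm %.2f %.2f %.2f turn %.3f'%(100*d[:2]@x,100*d[:2]@yy,-100*d[2],np.radians(t)))
E
python3 - <<'E'
import pickle,cv2,numpy as np
from h import *
from plant import r
s=r.get_state()
for n in('wrist','top','scene'):
    c=pickle.load(open(f'pics/{n}0.pkl','rb'));f,R,t=cam(c);o=-R.T@t;print(n,o,R[2])
    if n=='wrist':
        y=np.radians(-14.32);d=o-s['tcp_pos'];print('rel tool',d[0]*np.cos(y)+d[1]*np.sin(y),d[0]*np.sin(y)-d[1]*np.cos(y),-d[2])
c=pickle.load(open('pics/scene0.pkl','rb'))
a=cv2.resize(c['frame'][170:260,420:510],(600,600),interpolation=cv2.INTER_CUBIC)
cv2.imwrite('pics/b.png',a[:,:,::-1])
go(s,[.47,-.16,.28],-105)
E
```

```text
wrist [0.2482185  0.63402529 0.38309257] [-0.29818761  0.07453101 -0.95159302]
rel tool 0.08373594558404483 -0.001110331037085209 -0.18112721657134068
top [ 0.34759985 -0.07090354  1.29287141] [ 0.14699225 -0.01662585 -0.98899791]
scene [1.25469736 0.07875496 0.88025388] [-0.66542458 -0.13082719 -0.73491114]
shift cm 49.50 71.34 -7.80 turn 1.583
```

View pics/b.png

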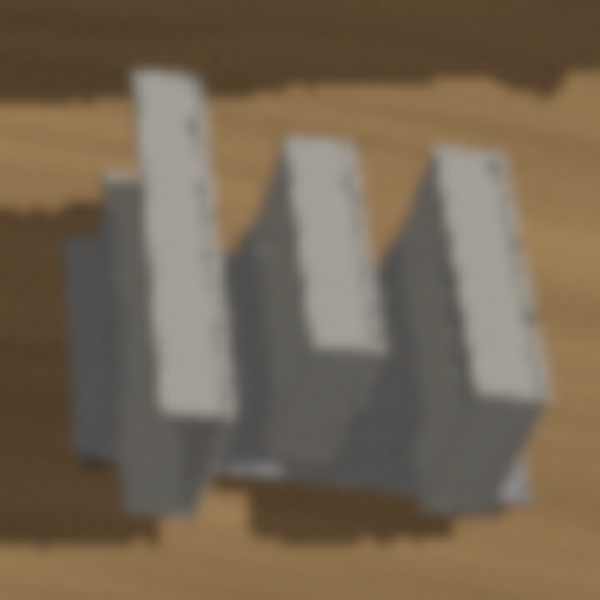

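```bash
python3 - <<'E'
from h import *
from plant import r
go(r.get_state(),[.42,.24,.28],4)
E
```

```text
shift cm 34.76 33.82 -7.80 turn -0.320
```

Request:
drive_tool(
  plan="34.8 33.8 -7.8 -0.32;34.8 33.8 -7.8 -0.32;34.8 33.8 -7.8 -0.32;34.8 33.8 -7.8 -0.32;34.8 33.8 -7.8 -0.32;34.8 33.8 -7.8 -0.32;34.8 33.8 -7.8 -0.32;34.8 33.8 -7.8 -0.32",
)

```text
time_s: 1.15
tcp_pos: [0.4211, 0.2384, 0.2812]
eef_rot: [-180.0, -0.0, 4.0]
contact_force: [-0.2, 0.0, -0.8]
gripper_width: 0.0875
```

```bash
python3 - <<'E'
from h import *
from plant import r
import pickle
c=r.capture('wrist');pickle.dump(c,open('pics/wrist1.pkl','wb'));cv2.imwrite('pics/wrist1.png',c['frame'][:,:,::-1])
s=r.get_state();print(s['tcp_pos'],s['eef_rot'],s['time_s'],s['joints'])
go(s,[.48,-.16,.28],-103)
E
```

```text
[0.42320003 0.2348454  0.2824254 ] [ 1.79974242e+02 -9.80710572e-02  3.92521526e+00] 1.2 [ 52.4551693   -0.48343814 -15.01405284   0.09355386 -75.42375916
  41.44651544]
shift cm 2.96 39.78 0.24 turn 1.866
```

View pics/wrist1.png

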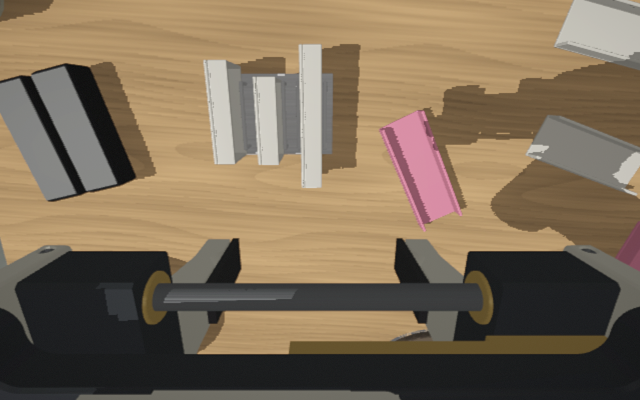

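Request:
drive_tool(
  plan="3 39.8 0.2 1.866;3 39.8 0.2 1.866;3 39.8 0.2 1.866;3 39.8 0.2 1.866;3 39.8 0.2 1.866;3 39.8 0.2 1.866;3 39.8 0.2 1.866;3 39.8 0.2 1.866",
)

```text
time_s: 2.2
tcp_pos: [0.478, -0.1563, 0.278]
eef_rot: [179.9, 0.0, -82.5]
contact_force: [-0.4, 0.4, 0.1]
gripper_width: 0.0875
```

```bash
python3 - <<'E'
from h import *
from plant import r
import pickle
c=pickle.load(open('pics/wrist1.pkl','rb'))
for k,o in rects(c,(290,30,330,200),.074,lo=150): print('C',o,cv2.boundingRect(k))
s=r.get_state();print(s['tcp_pos'],s['eef_rot'],s['time_s'])
go(s,[.44,-.16,.32],-103)
E
```

```text
C [478.4 255.1 168.4  32.7   4.2] (295, 44, 27, 144)
[ 0.47804869 -0.15633624  0.27801075] [ 1.79921748e+02  3.15475206e-03 -8.24680227e+01] 2.2
shift cm -0.14 3.82 -4.20 turn 0.358
```

```bash
python3 - <<'E'
from h import *
from plant import r
go(r.get_state(),[.54,-.08,.28],-103)
E
```

```text
shift cm -6.76 -7.14 -0.20 turn 0.358
```

Request:
drive_tool(
  plan="-6.8 -7.1 -0.2 0.358;-6.8 -7.1 -0.2 0.358;-6.8 -7.1 -0.2 0.358;-6.8 -7.1 -0.2 0.358;-6.8 -7.1 -0.2 0.358",
)

```text
time_s: 2.82
tcp_pos: [0.5386, -0.0777, 0.2808]
eef_rot: [-180.0, 0.0, -102.4]
contact_force: [0.9, 0.6, 0.5]
gripper_width: 0.0876
```

```bash
python3 - <<'E'
from h import *
from plant import r
import pickle
c=r.capture('wrist');pickle.dump(c,open('pics/wrist2.pkl','wb'));cv2.imwrite('pics/wrist2.png',c['frame'][:,:,::-1])
s=r.get_state();print(s['tcp_pos'],s['eef_rot'],s['time_s'])
for k,o in rects(c,(0,0,640,235),.026,lo=90): print(o,cv2.boundingRect(k))
E
```

```text
[ 0.53862029 -0.07772033  0.28089396] [-1.79982621e+02  7.05356724e-03 -1.02429051e+02] 2.875
[722.8 -39.4 138.   83.6 145.6] (162, 170, 88, 65)
[ 609.2 -156.3  168.3   64.9   81. ] (222, 45, 62, 132)
[ 454.7 -160.3  168.2   63.1   74.6] (338, 12, 60, 139)
[ 896.  -198.   312.8  224.2   77.6] (0, 0, 147, 235)
```

View pics/wrist2.png

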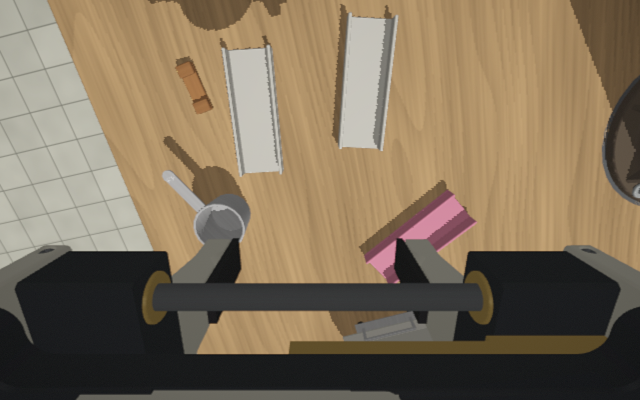

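```bash
python3 - <<'E'
from h import *
from plant import r
s=r.get_state()
go(s,[.425,-.152,.08],-105.3);go(s,[.425,-.152,.0165],-105.3)
E
```

```text
shift cm 9.70 9.50 20.09 turn 0.050
shift cm 9.70 9.50 26.44 turn 0.050
```

Request:
drive_tool(
  plan="9.7 9.5 8 0.05;9.7 9.5 12 0.05;9.7 9.5 16 0.05;9.7 9.5 20 0.05;9.7 9.5 20 0.05;9.7 9.5 20 0.05",
  fingers=0.3,
  squeeze=20,
)

```text
time_s: 3.62
tcp_pos: [0.427, -0.1517, 0.0824]
eef_rot: [-179.9, -0.0, -105.3]
contact_force: [0.6, 0.3, 0.5]
gripper_width: 0.0343
```

```bash
python3 - <<'E'
from h import *
from plant import r
s=r.get_state();print(s['gripper_width'])
go(s,[.425,-.152,.0165],-105.3)
c=r.capture('wrist');cv2.imwrite('pics/wrist3.png',c['frame'][:,:,::-1])
E
```

```text
0.03434075497117918
shift cm 0.08 0.19 6.59 turn 0.001
```

View pics/wrist3.png

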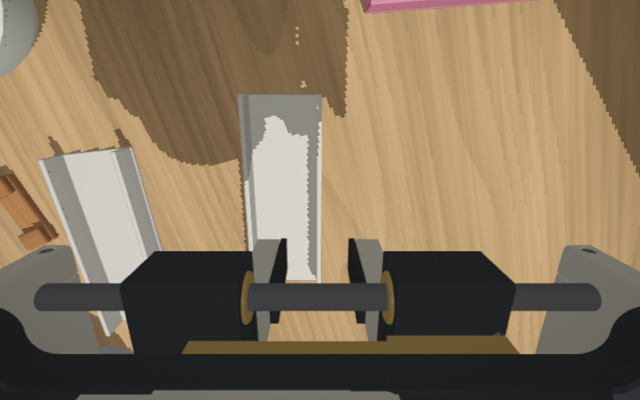

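Request:
drive_tool(
  plan="0.1 0.1 2.5 0;0.1 0.1 5 0;0.1 0.1 6.5 0;0.1 0.1 6.5 0",
)

```text
time_s: 4.18
tcp_pos: [0.4258, -0.1518, 0.0167]
eef_rot: [-179.9, 0.0, -105.2]
contact_force: [0.2, -0.2, 0.3]
gripper_width: 0.0307
```

Request:
drive_tool(
  plan="0 0 0 0;0 0 0 0;0 0 0 0;0 0 0 0;0 0 0 0",
  fingers=1,
)

```text
time_s: 4.8
tcp_pos: [0.4242, -0.1521, 0.0158]
eef_rot: [-180.0, 0.0, -105.3]
contact_force: [-0.2, -0.1, -0.8]
gripper_width: 0.0003
```

```bash
python3 - <<'E'
from h import *
from plant import r
s=r.get_state();print(s['gripper_width'],s['tcp_pos'],s['eef_rot'],s['contact_force'])
u=lambda a:np.array([np.cos(np.radians(a)),np.sin(np.radians(a))])
# grasp point relative to b along its axes (use measured b centre)
b=np.array([.4535,-.160]);g=s['tcp_pos'][:2]-b;A=74.7;n=u(A-90)
gl,gn=g@u(A),g@n;print(gl,gn); gn=-.029
a=np.array([.607,-.1565]);T=81;nT=u(T-90)
bt=a-.0635*nT; p=bt+gl*u(T)+gn*nT
print(bt,p)
go(s,[*p,.022],-99)
E
```

```text
0.0003333165616841246 [ 0.42424795 -0.15212074  0.01575301] [-1.79992560e+02  1.14380425e-03 -1.05297556e+02] [-0.15137866 -0.06448742 -0.80513405]
-0.00011883081464668428 -0.030294405419676255
[ 0.54428179 -0.14656641] [ 0.51562024 -0.14214718]
shift cm -3.37 -8.55 -0.62 turn -0.110
```

```bash
python3 - <<'E'
from h import *
from plant import r
c=r.capture('wrist');t=r.capture('top')
for k,o in rects(t,(300,150,385,280)): print(o,cv2.boundingRect(k))
a=np.hstack([c['frame'][:360],cv2.resize(t['frame'][190:260,300:400],(160*3,360),interpolation=cv2.INTER_CUBIC)])
a=cv2.resize(a,(800,260));cv2.imwrite('pics/w4.png',a[:,:,::-1])
E
```

```text
[ 606.  -158.6  169.    64.4   81. ] (314, 158, 60, 31)
```

View pics/w4.png

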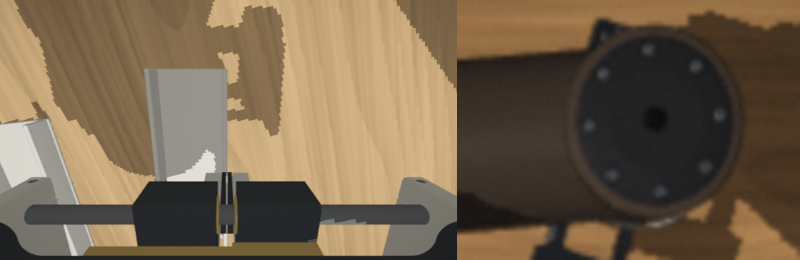

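```bash
python3 - <<'E'
from h import *
from plant import r
s=r.get_state();print(s['gripper_width'])
c=r.capture('wrist');
for z in(.026,.056):
  for k,o in rects(c,(150,60,330,250),z,lo=90): print(o,cv2.boundingRect(k))
g=c['frame'][240:330:6,296:342:3].mean(2).astype(int);print(g)
E
```

```text
0.0006548754490905645
[ 443.  -198.6   89.3   60.7   74.7] (202, 95, 116, 155)
[ 435.8 -204.5   73.6   50.1   74.7] (202, 95, 116, 155)
[[127 128 127 127 128  47  27 117  28  39 130 127 127 127 127 127]
 [128 128 127 128 128  38  27 175  27  32 128 127 127 127 128 127]
 [ 33  33  33 103 123  30  29 171  27  29 122 121  30  33  33  31]
 [ 36  35  35 102 125  28  30 133  30  29 124 116  35  36  37  34]
 [ 35  36  35 103 120  30  29 133  29  31 102 116  35  36  36  35]
 [ 36  35  36  93 113  30  28 133  28  31  93 111  35  36  37  36]
 [ 35  36  38  90 107  31  29 134  30  32  84  90  41  34  35  34]
 [ 37  38  43  94  60  36  33 134  34  36  53  92  49  36  37  37]
 [ 39  40  51  95  65  65  65  65  65  65  65  92  62  39  39  39]
 [ 39  39  61  96  70  69  70  69  69  70  69  94  74  40  40  40]
 [ 39  39  65  96  70  70  70  70  71  70  70  95  83  39  39  38]
 [ 39  39  63  94  70  69  70  69  69  69  68  91  77  38  39  39]
 [ 38  40  60  95  87  37  35 139  36  39  68  95  75  38  38  38]
 [ 39  39  52  94  87  36  34 139  33  36  68  92  61  38  38  38]
 [ 39  39  38  69 175 140 219 208 171 169 158  76  45  39  37  40]]
```

Request:
drive_tool(
  plan="0 0 -0.5 0;0 0 -1 0;0 0 -1.5 0;0 0 -2 0;0 0 -2 0",
)

```text
time_s: 5.58
tcp_pos: [0.4246, -0.1521, 0.0362]
eef_rot: [-179.9, 0.0, -105.3]
contact_force: [-0.1, 0.2, -0.4]
gripper_width: 0.0005
```

```bash
python3 - <<'E'
from h import *
from plant import r
s=r.get_state();print(s['gripper_width'],s['contact_force'])
c=r.capture('wrist');
for z in(.026,.046):
  for k,o in rects(c,(150,60,330,250),z,lo=90): print(o,cv2.boundingRect(k))
E
```

```text
0.0005255450036240972 [-0.07505784  0.19950574 -0.3923282 ]
[ 444.3 -193.4  100.1   61.1   74.8] (215, 95, 104, 155)
[ 439.9 -197.4   89.6   54.7   74.8] (215, 95, 104, 155)
```

```bash
python3 - <<'E'
from h import *
from plant import r
c=r.capture('wrist');print(c['frame'][246:330:6,306:330].mean(2).astype(int))
k,o=rects(c,(150,60,330,250),.026,lo=90)[0]
for row in (110,150,200,230):
    x=k[k[:,0,1]==row][:,0,0]; print(row,x.min(),x.max(),ray(c,[[x.max()+.5,row]],.026)*1000)
s=r.get_state();y=np.radians(s['eef_rot'][2])
yy=np.array([np.sin(y),-np.cos(y)])
for row in (110,150,200,230):
    x=k[k[:,0,1]==row][:,0,0]; P=ray(c,[[x.max()+.5,row]],.026)[0,:2]; print('edge in tool y mm',(P-s['tcp_pos'][:2])@yy*1000)
E
```

```text
[[123 124 124 116  85  35  27  28  25  46 129 177 144  53  26  29  30  31
   55  98 123 123 122 123]
 [122 121 118 106  52  27  27  29  26  45 125 174 143  54  25  29  28  28
   44  86 118 120 122 116]
 [122 122 120 103  41  27  31  30  28  36  95 135 110  42  28  30  29  28
   34  80 120 122 121 112]
 [123 123 115  85  36  28  29  30  27  38  95 135 109  42  25  29  30  29
   29  55  99 123 124 112]
 [121 125 109  54  29  29  30  28  28  37  95 135 109  43  28  28  29  28
   27  43  88 124 123 106]
 [ 85  99 104  42  27  28  29  29  27  38  95 132  99  38  28  29  31  29
   27  34  80 110  87  86]
 [ 86  79  58  35  33  35  34  34  33  40  92 128  93  41  33  34  34  33
   33  35  51  74  83  88]
 [ 82  66  61  62  63  63  62  61  63  63  62  63  62  63  62  62  62  63
   63  62  62  65  76  89]
 [ 84  69  66  67  67  65  66  66  66  67  67  67  67  67  66  67  66  66
   67  65  67  68  77  90]
 [ 83  68  67  67  67  67  67  68  67  67  67  68  68  67  68  68  67  67
   67  68  67  68  77  92]
 [ 81  67  66  66  67  66  67  66  67  66  67  66  67  66  67  67  66  68
   67  66  66  67  75  87]
 [ 87  88  83  40  34  34  36  33  32  42  96 132  99  43  32  35  35  34
   35  37  65  92  86  91]
 [ 88  90  83  40  33  34  34  34  33  41  96 132  98  42  33  33  33  35
   33  35  65  95  91  89]
 [ 92 116 137 162 164 163 162 175 204 215 216 202 170 162 161 162 164 165
  167 167 154 119 104  73]]
110 215 318 [[ 403.42179843 -225.37322072   26.        ]]
150 219 318 [[ 409.64769912 -202.47850617   26.        ]]
200 224 317 [[ 418.78806514 -171.33793742   26.        ]]
230 227 317 [[ 424.35831856 -150.93429281   26.        ]]
edge in tool y mm 0.6965966485508703
edge in tool y mm 0.7342034459821742
edge in tool y mm 0.13706863748266895
edge in tool y mm 0.14959066399550847
```

Request:
drive_tool(
  plan="0 -0.15 0 0;0 -0.15 0 0;0 -0.15 0 0;0 -0.15 1 0;0 -0.15 2 0;0 -0.15 2 0;0 -0.15 2 0",
  fingers=0.4,
)

```text
time_s: 6.55
tcp_pos: [0.4256, -0.1525, 0.0155]
eef_rot: [180.0, -0.0, -105.3]
contact_force: [0.2, 0.8, 0.1]
gripper_width: 0.0262
```

```bash
cat > cp.py <<'E'
from h import *
from plant import r
import sys
s=r.get_state();print(s['gripper_width'],s['tcp_pos'],s['contact_force'],r.tcp_to_tips)
c=r.capture('wrist');t=r.capture('scene')
print(proj(c,[s['tcp_pos'],s['tcp_pos']-[0,0,.008],s['tcp_pos']+[0,0,.011]]))
np.save('pics/%s.npy'%sys.argv[1],np.vstack([cv2.resize(c['frame'][180:300,250:390],(400,300)),cv2.resize(t['frame'][150:225,245:345],(400,300),interpolation=cv2.INTER_CUBIC)]))
E
python3 cp.py p1
```

```text
0.026181183181743263 [ 0.42560589 -0.15251109  0.0154926 ] [0.22188627 0.78968328 0.14826557] 0.008
[[316.97829642 234.74782974]
 [316.98535723 229.68741102]
 [316.96765195 242.37661896]]
```

Request:
drive_tool(
  plan="0 0 0 0;0 0 0 0;0 0 0 0;0 0 0 0",
  fingers=0.9,
)

```text
time_s: 7.15
tcp_pos: [0.4257, -0.1525, 0.0157]
eef_rot: [-180.0, 0.0, -105.3]
contact_force: [0.5, -0.2, 0.8]
gripper_width: 0.0048
```

```bash
python3 cp.py p2; python3 -c "
import numpy as np,cv2
cv2.imwrite('pics/p12.png',np.hstack([np.load('pics/p1.npy'),np.load('pics/p2.npy')])[:,:,::-1])"
```

```text
0.004837992865158131 [ 0.4256806  -0.15250073  0.01570182] [ 0.53921347 -0.22397866  0.78396468] 0.008
[[317.01047953 234.68714442]
 [317.02391213 229.62578758]
 [316.99022962 242.31723236]]
```

View pics/p12.png

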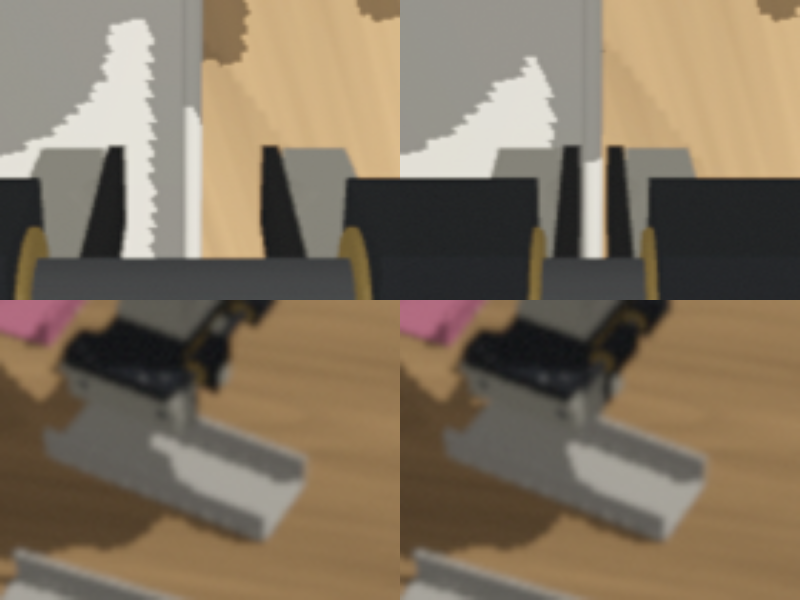

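```bash
python3 - <<'E'
from h import *
from plant import r
s=r.get_state();y=np.radians(s['eef_rot'][2]);X=np.array([np.cos(y),np.sin(y)]);Y=np.array([np.sin(y),-np.cos(y)])
c=r.capture('wrist');t=r.capture('scene')
print(s['joints'])
for z in(.008,.016,.024,.03):
  print(z,[np.round(proj(cc,[[*(s['tcp_pos'][:2]+ox*X+oy*Y),z]])[0],1) for cc,ox,oy in((c,.0,.0),(c,.0095,.0),(c,-.0095,0),(t,0,-.0131),(t,0,-.03))])
E
```

```text
[ 5.38925588e+00  1.23449544e+01 -4.03727685e+01  3.11943975e-04
 -3.72806641e+01 -2.06885686e+01]
0.008 [array([317. , 229.8]), array([317. , 216.4]), array([317. , 242.9]), array([291.4, 185.9]), array([288.3, 189.8])]
0.016 [array([317. , 234.9]), array([317. , 221.1]), array([317. , 248.4]), array([291.3, 183.9]), array([288.2, 187.8])]
0.024 [array([317. , 240.4]), array([317. , 226.1]), array([317. , 254.3]), array([291.2, 181.8]), array([288.1, 185.7])]
0.03 [array([317. , 244.8]), array([317. , 230.1]), array([317. , 259.1]), array([291.1, 180.3]), array([288. , 184.2])]
```

Request:
drive_tool(
  plan="0 0 -0.5 0;0 0 -0.5 0;0 0 -0.2 0;0 0 0.2 0;0 0 0.6 0;0 0 1.0 0;0 0 1.0 0",
  fingers=0.4,
)

```text
time_s: 8.22
tcp_pos: [0.4253, -0.1525, 0.0052]
eef_rot: [179.9, -0.0, -105.3]
contact_force: [-0.1, -0.0, -0.4]
gripper_width: 0.0264
```

```bash
python3 cp.py p3
```

```text
0.02640428608542542 [ 0.4253361  -0.15249598  0.00520907] [-0.11754639 -0.00172249 -0.41513934] 0.008
[[316.97874551 234.74685198]
 [316.98092771 229.68730648]
 [316.97545576 242.37428874]]
```

Request:
drive_tool(
  plan="0 0 0 0;0 0 0 0;0 0 0 0;0 0 0 0",
  fingers=1,
)

```text
time_s: 8.82
tcp_pos: [0.4257, -0.1525, 0.0057]
eef_rot: [-180.0, 0.0, -105.3]
contact_force: [0.1, 0.0, -0.6]
gripper_width: 0.0006
```

Request:
drive_tool(
  plan="0 0 -0.5 0;0 0 -0.5 0;0 0 -0.2 0;0 0 0.2 0;0 0 0.5 0;0 0 0.8 0;0 0 0.8 0",
  fingers=0.4,
)

```text
time_s: 9.7
tcp_pos: [0.4254, -0.1525, -0.0027]
eef_rot: [180.0, -0.0, -105.3]
contact_force: [-0.2, -0.5, -0.2]
gripper_width: 0.0263
```

Request:
drive_tool(
  plan="0 0 0 0;0 0 0 0;0 0 0 0;0 0 0 0",
  fingers=1,
)

```text
time_s: 10.2
tcp_pos: [0.4258, -0.1525, -0.0022]
eef_rot: [-180.0, 0.0, -105.3]
contact_force: [-0.4, -0.9, 1.1]
gripper_width: 0.0034
```

```bash
python3 cp.py p4
```

```text
0.0034006594981270204 [ 0.42578097 -0.15249626 -0.0022194 ] [-0.37124055 -0.93507836  1.07575415] 0.008
[[316.95601117 234.7199053 ]
 [316.97284985 229.65648928]
 [316.93062633 242.35316667]]
```

Request:
drive_tool(
  plan="0 0 0 0;0 0 0 0;0 0 0.3 0;0 0 0.6 0;0 0 0.9 0;0 0 0.9 0",
  fingers=0.5,
)

```text
time_s: 11.05
tcp_pos: [0.4254, -0.1525, -0.0117]
eef_rot: [180.0, -0.0, -105.3]
contact_force: [-0.6, -0.6, 0.2]
gripper_width: 0.0217
```

Request:
drive_tool(
  plan="0 0 0 0;0 0 0 0;0 0 0 0;0 0 0 0",
  fingers=1,
  squeeze=25,
)

```text
time_s: 11.55
tcp_pos: [0.4257, -0.1525, -0.0113]
eef_rot: [-180.0, 0.0, -105.3]
contact_force: [0.7, -0.0, 0.3]
gripper_width: 0.0038
```

Request:
drive_tool(
  plan="0 0 -0.2 0;0 0 -0.4 0;0 0 -0.6 0;0 0 -0.6 0",
)

```text
time_s: 12.05
tcp_pos: [0.4258, -0.1525, -0.0051]
eef_rot: [-180.0, 0.0, -105.3]
contact_force: [-0.1, -0.3, -1.5]
gripper_width: 0.0033
```

```bash
cat > m.py <<'E'
from h import *
from plant import r
import sys
s=r.get_state();print('w',s['gripper_width'],s['tcp_pos'],s['eef_rot'][2],s['time_s'],s['contact_force'])
u=lambda a:np.array([np.cos(np.radians(a)),np.sin(np.radians(a))])
E
python3 - <<'E'
from m import *
A=74.7;b=np.array([.4535,-.160])
gl=(s['tcp_pos'][:2]-b)@u(A);print(gl); gn=-.029
a=np.array([.607,-.157]);T=81;nT=u(T-90)
bt=a-.0635*nT; p=bt+gl*u(T)+gn*nT
print(bt,p); go(s,[*p,s['tcp_pos'][2]],-99)
c=r.capture('wrist')
for z in(.026,.032):
  for k,o in rects(c,(150,60,330,250),z,lo=90): print(o,cv2.boundingRect(k))
E
```

```text
w 0.0032651134249372426 [ 0.42581836 -0.15247299 -0.00512456] -105.29710804010202 12.05 [-0.07781379 -0.27430823 -1.4656345 ]
-4.420877283467055e-05
[ 0.54428179 -0.14706641] [ 0.51563191 -0.14257348]
shift cm -3.32 -8.40 -0.00 turn -0.110
[ 442.4 -204.    78.9   63.6   74.7] (184, 94, 138, 156)
[ 440.9 -205.1   75.8   61.    74.7] (184, 94, 138, 156)
```

Request:
drive_tool(
  plan="-1.6 -4 0 -0.05;-3.3 -8.1 0 -0.11;-3.3 -8.2 0 -0.11;-3.3 -8.2 0.3 -0.11;-3.3 -8.2 0.6 -0.11;-3.35 -8.5 0.6 -0.11;-3.4 -8.8 0.6 -0.11;-3.4 -8.8 0.6 -0.11",
)

```text
time_s: 13.1
tcp_pos: [0.5196, -0.143, -0.0112]
eef_rot: [-180.0, -0.0, -99.0]
contact_force: [-0.6, -0.7, 1.2]
gripper_width: 0.0037
```

```bash
python3 - <<'E'
from m import *
t=r.capture('top');c=r.capture('wrist')
for k,o in rects(c,(0,20,330,240),.026,lo=90): print('w',o,cv2.boundingRect(k))
for k,o in rects(t,(300,150,385,280)): print('t',o,cv2.boundingRect(k))
cv2.imwrite('pics/q.png',c['frame'][:,:,::-1])
E
```

```text
w 0.0036516732830617995 [ 0.51963889 -0.14302813 -0.01124591] -99.00119294633501 13.1 [-0.59419643 -0.71368821  1.24556798]
w [ 571.  -201.4  123.7   70.   171. ] (42, 94, 280, 146)
```

View pics/q.png

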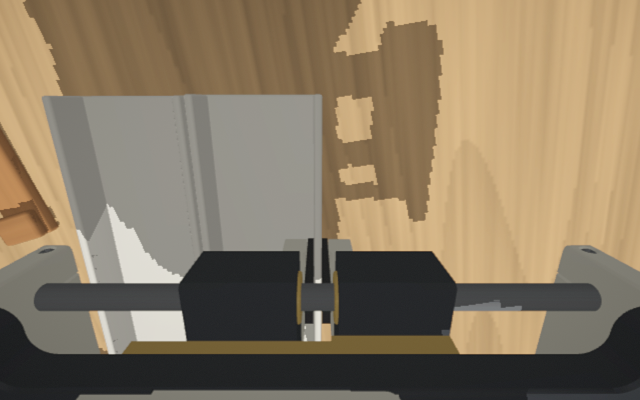

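Request:
drive_tool(
  plan="0 0 0 0;0 0 0 0;0 0 -3 0;0 0 -7 0;0 0 -12 0;0 0 -18 0;0 0 -18 0",
  fingers=0.5,
)

```text
time_s: 14.08
tcp_pos: [0.5227, -0.143, 0.174]
eef_rot: [-179.5, 0.1, -98.9]
contact_force: [-0.2, 0.1, -0.8]
gripper_width: 0.0219
```

```bash
python3 - <<'E'
from m import *
go(s,[.55,.25,.19],-175.8)
E
```

```text
w 0.021911276498757383 [ 0.52270153 -0.14303292  0.17398443] -98.94820305614131 14.075 [-0.16808946  0.14730093 -0.75062081]
shift cm -39.25 3.42 -1.60 turn 1.341
```

Request:
drive_tool(
  plan="-39.2 3.4 -1.6 1.34;-39.2 3.4 -1.6 1.34;-39.2 3.4 -1.6 1.34;-39.2 3.4 -1.6 1.34;-39.2 3.4 -1.6 1.34;-39.2 3.4 -1.6 1.34;-39.2 3.4 -1.6 1.34;-39.2 3.4 -1.6 1.34",
  fingers=-0.3,
)

```text
time_s: 15.08
tcp_pos: [0.5468, 0.2526, 0.1833]
eef_rot: [-180.0, -0.1, -175.9]
contact_force: [-0.5, -0.6, 0.3]
gripper_width: 0.057
```

Request:
drive_tool(
  plan="0 0 0 0;0 0 0 0",
)

```text
time_s: 15.32
tcp_pos: [0.547, 0.249, 0.1843]
eef_rot: [-180.0, -0.0, -175.7]
contact_force: [-0.4, -0.1, 0.2]
gripper_width: 0.057
```

```bash
python3 - <<'E'
from m import *
c=r.capture('wrist');cv2.imwrite('pics/v.png',c['frame'][:,:,::-1])
for k,o in rects(c,(0,0,640,240),.074,lo=150): print(o,cv2.boundingRect(k))
m=white(c,(0,0,640,240),150)
for row in(60,100,150,200,230):
    x=np.flatnonzero(m[row]);sp=np.split(x,np.flatnonzero(np.diff(x)>2)+1);print(row,[(q[0],q[-1]) for q in sp if len(q)>3], [np.round(ray(c,[[q[0]-.5,row],[q[-1]+.5,row]],.074)[:,:2]*1000,1).tolist() for q in sp if len(q)>3])
E
```

```text
w 0.05700382510319008 [0.54702088 0.2490363  0.18425356] -175.66515835026127 15.325 [-0.41313963 -0.07380065  0.15832967]
[478.5 362.6 121.4  26.2   4.3] (424, 53, 46, 137)
[472.6 310.4 103.3  35.1   4.1] (368, 52, 47, 119)
[478.1 254.7 167.7  31.2   4. ] (311, 11, 37, 193)
60 [(np.int64(311), np.int64(340)), (np.int64(374), np.int64(403)), (np.int64(439), np.int64(468))] [[[432.8, 235.4], [430.9, 261.2]], [[428.7, 289.6], [426.7, 315.4]], [[424.5, 345.6], [422.5, 371.4]]]
100 [(np.int64(311), np.int64(339)), (np.int64(372), np.int64(400)), (np.int64(434), np.int64(463))] [[[465.7, 237.7], [463.7, 263.6]], [[461.5, 292.2], [459.5, 318.1]], [[457.3, 347.5], [455.3, 374.3]]]
150 [(np.int64(0), np.int64(7)), (np.int64(311), np.int64(338)), (np.int64(369), np.int64(396)), (np.int64(429), np.int64(456))] [[[532.6, -50.9], [532.0, -43.4]], [[510.4, 240.8], [508.4, 267.0]], [[506.2, 295.2], [504.2, 321.4]], [[501.9, 351.4], [499.9, 377.6]]]
200 [(np.int64(312), np.int64(337))] [[[559.7, 245.2], [557.7, 270.9]]]
230 [] []
```

```bash
python3 - <<'E'
from m import *
go(s,[.541,.2562,.08],-175.8);go(s,[.541,.2562,.031],-175.8)
E
```

```text
w 0.05691558657294781 [0.54712799 0.24893976 0.18449104] -175.69974201885444 15.375 [-0.84848561 -0.99209322 -0.11973741]
shift cm 0.56 0.77 10.45 turn 0.002
shift cm 0.56 0.77 15.35 turn 0.002
```

Request:
drive_tool(
  plan="0.6 0.8 0 0;0.6 0.8 4 0;0.6 0.8 8 0;0.6 0.8 10.5 0;0.6 0.8 12.5 0;0.6 0.8 14.2 0;0.6 0.8 15.3 0;0.6 0.8 15.3 0",
)

```text
time_s: 16.38
tcp_pos: [0.5403, 0.2569, 0.0311]
eef_rot: [-180.0, -0.1, -175.8]
contact_force: [-0.3, -0.6, 0.5]
gripper_width: 0.0569
```

Request:
drive_tool(
  plan="0 0 0 0;0 0 0 0;0 0 0 0;0 0 0 0;0 0 0 0",
  fingers=1,
  squeeze=45,
)

```text
time_s: 17.0
tcp_pos: [0.5408, 0.2573, 0.032]
eef_rot: [180.0, 0.0, -175.8]
contact_force: [-0.0, 0.9, 2.2]
gripper_width: 0.0247
```

```bash
python3 - <<'E'
from m import *
go(s,[.541,.2562,.031],-175.8)
E
```

```text
w 0.0247052987495599 [0.54084989 0.25733779 0.03195237] -175.77025602185498 17.0 [-0.02212382  0.89916259  2.17886908]
shift cm -0.01 -0.11 0.10 turn 0.001
```

Request:
drive_tool(
  plan="0 0 -0.5 0;0 0 -1.2 0;0 0 -2.2 0;0 0 -3.5 0;0 0 -5 0;0 0 -7 0;0 0 -9 0;0 0 -9 0",
)

```text
time_s: 18.0
tcp_pos: [0.5417, 0.2579, 0.1242]
eef_rot: [179.9, 0.2, -175.8]
contact_force: [-0.4, 0.3, -1.2]
gripper_width: 0.025
```

```bash
python3 - <<'E'
from m import *
c=r.capture('wrist')
cv2.imwrite('pics/x.png',c['frame'][:,:,::-1])
for k,o in rects(c,(0,0,640,240),.164,lo=150): print(o,cv2.boundingRect(k))
# C centre in tool frame: grasp offset
p=np.array([578.9,-152.2])/1000; nT=u(-9)
# web outer at J-56 => gripper centre (26 thick) at J-43 ; C centre 62.5mm ahead on tool x (world u(-99))
g=p-.0425*nT-.0627*u(-99)
print(g); go(s,[*g,s['tcp_pos'][2]],-99)
E
```

```text
w 0.025017957366806905 [0.5417396  0.25794435 0.12420011] -175.759969794754 18.0 [-0.37010568  0.2947607  -1.15111767]
[470.6 319.9  74.5  16.1   4.3] (437, 48, 60, 169)
[466.8 287.3  63.5  20.4   4.2] (368, 46, 56, 148)
[468.  252.6  94.8  31.3   1.4] (281, 0, 76, 223)
[ 0.54673169 -0.08362348]
shift cm 2.03 -34.10 -0.00 turn -1.340
```

Request:
drive_tool(
  plan="0.3 -4 0 -0.1;0.6 -8.5 0 -0.27;1 -13.5 0 -0.45;1.3 -18.5 0 -0.63;1.6 -23.5 0 -0.81;1.8 -28 0 -0.99;2 -31.5 0 -1.17;2 -34.1 0 -1.34",
)

```text
time_s: 19.05
tcp_pos: [0.545, -0.086, 0.1209]
eef_rot: [179.9, -0.0, -98.7]
contact_force: [0.2, 0.3, -0.5]
gripper_width: 0.025
```

Request:
drive_tool(
  plan="0 0 0 0;0 0 0 0",
)

```text
time_s: 19.3
tcp_pos: [0.5454, -0.0843, 0.1211]
eef_rot: [179.9, -0.0, -99.2]
contact_force: [0.8, 0.9, -0.0]
gripper_width: 0.0246
```

```bash
python3 - <<'E'
from m import *
c=r.capture('wrist');cv2.imwrite('pics/y.png',c['frame'][:,:,::-1]);t=r.capture('scene');cv2.imwrite('pics/ys.png',t['frame'][:,:,::-1])
m=white(c,(0,0,640,240),150)
for row in(5,60,120,180,220):
    x=np.flatnonzero(m[row]);sp=np.split(x,np.flatnonzero(np.diff(x)>2)+1);print(row,[(int(q[0]),int(q[-1])) for q in sp if len(q)>3])
p=np.array([578.9,-152.2])/1000; nT=u(-9)
g=p-.0425*nT-.0629*u(-99)
go(s,[*g,s['tcp_pos'][2]],-99);go(s,[*g,.026],-99)
E
```

```text
w 0.024580598073156205 [ 0.54537525 -0.08432675  0.12111675] -99.15813217114543 19.3 [ 0.77061669  0.88506474 -0.01366594]
5 []
60 []
120 [(206, 258)]
180 [(0, 22), (202, 206), (213, 262), (265, 289)]
220 [(0, 40), (82, 105)]
shift cm -0.11 -0.12 -0.00 turn -0.003
shift cm -0.11 -0.12 9.51 turn -0.003
```

```bash
python3 - <<'E'
import cv2,numpy as np
c=cv2.imread('pics/y.png')
h=cv2.cvtColor(c,cv2.COLOR_BGR2HSV)
m=(h[:,:,1]<45)&(h[:,:,2]>75)
for row in range(5,240,25):
    x=np.flatnonzero(m[row]);sp=np.split(x,np.flatnonzero(np.diff(x)>2)+1);print(row,[(int(q[0]),int(q[-1]),int(h[row,q,2].mean())) for q in sp if len(q)>3])
E
```

```text
5 [(285, 348, 133)]
30 [(184, 347, 132)]
55 [(187, 347, 134)]
80 [(190, 346, 135)]
105 [(193, 345, 135)]
130 [(196, 345, 169)]
155 [(0, 10, 195), (199, 344, 176)]
180 [(0, 22, 196), (202, 343, 176)]
205 [(0, 33, 200), (205, 343, 177)]
230 [(0, 45, 195), (94, 117, 183), (292, 342, 137)]
```

Request:
drive_tool(
  plan="-0.1 -0.1 1.5 0;-0.1 -0.1 3.5 0;-0.1 -0.1 5.5 0;-0.1 -0.1 7.2 0;-0.1 -0.1 8.5 0;-0.1 -0.1 9.2 0;-0.1 -0.1 9.6 0;-0.1 -0.1 9.6 0",
)

```text
time_s: 20.4
tcp_pos: [0.5471, -0.0836, 0.0257]
eef_rot: [-180.0, -0.0, -99.0]
contact_force: [0.2, 0.2, -1.2]
gripper_width: 0.0252
```

```bash
python3 - <<'E'
from m import *
t=r.capture('scene');w=r.capture('wrist')
a=np.vstack([cv2.resize(w['frame'],(560,350)),cv2.resize(t['frame'][170:260,215:365],(560,250),interpolation=cv2.INTER_CUBIC)])
cv2.imwrite('pics/z.png',a[:,:,::-1])
h=cv2.cvtColor(w['frame'],cv2.COLOR_RGB2HSV)
m=(h[:,:,1]<45)&(h[:,:,2]>75)
for row in range(5,240,25):
    x=np.flatnonzero(m[row]);sp=np.split(x,np.flatnonzero(np.diff(x)>2)+1);print(row,[(int(q[0]),int(q[-1]),int(h[row,q,2].mean())) for q in sp if len(q)>3])
E
```

```text
w 0.025171621767581302 [ 0.54710505 -0.08358339  0.02571235] -98.99171122996464 20.4 [ 0.24646689  0.16315596 -1.1500171 ]
5 [(114, 356, 136)]
30 [(119, 355, 138)]
55 [(123, 354, 139)]
80 [(127, 353, 141)]
105 [(132, 352, 142)]
130 [(136, 351, 143)]
155 [(140, 350, 149)]
180 [(146, 349, 151)]
205 [(150, 349, 162)]
230 [(154, 348, 186)]
```

Request:
drive_tool(
  plan="0 0 0.1 0;0 0 0.15 0;0 0 0.15 0",
)

```text
time_s: 20.88
tcp_pos: [0.5471, -0.0836, 0.0243]
eef_rot: [-180.0, 0.0, -99.0]
contact_force: [0.2, -0.2, -0.1]
gripper_width: 0.0252
```

Request:
drive_tool(
  plan="0 0 0 0;0 0 0 0;0 0 0 0;0 0 -0.8 0;0 0 -2 0;0 0 -4 0;0 0 -7 0;0 0 -7 0",
  fingers=0,
)

```text
time_s: 21.88
tcp_pos: [0.5491, -0.0834, 0.0976]
eef_rot: [-179.7, 0.1, -99.0]
contact_force: [0.4, 0.2, -0.9]
gripper_width: 0.0438
```

```bash
python3 - <<'E'
from m import *
w=r.capture('wrist');t=r.capture('scene')
a=np.vstack([cv2.resize(w['frame'],(560,350)),cv2.resize(t['frame'][170:260,215:365],(560,250),interpolation=cv2.INTER_CUBIC)])
cv2.imwrite('pics/z2.png',a[:,:,::-1])
h=cv2.cvtColor(w['frame'],cv2.COLOR_RGB2HSV)
m=(h[:,:,1]<45)&(h[:,:,2]>75)
for row in range(5,240,25):
    x=np.flatnonzero(m[row]);sp=np.split(x,np.flatnonzero(np.diff(x)>2)+1);print(row,[(int(q[0]),int(q[-1]),int(h[row,q,2].mean())) for q in sp if len(q)>3])
E
```

```text
w 0.043849698089280006 [ 0.54906153 -0.08342982  0.09758356] -98.9649169243747 21.875 [ 0.35363617  0.16763438 -0.86686902]
5 [(175, 180, 124), (255, 260, 126), (263, 268, 126), (297, 338, 134), (343, 348, 127)]
30 [(178, 347, 132)]
55 [(181, 346, 133)]
80 [(184, 346, 134)]
105 [(188, 345, 137)]
130 [(190, 344, 149)]
155 [(193, 344, 176)]
180 [(0, 3, 194), (197, 343, 193)]
205 [(0, 15, 199), (200, 342, 203)]
230 [(0, 27, 193), (68, 94, 194), (301, 334, 210)]
```

View pics/z2.png

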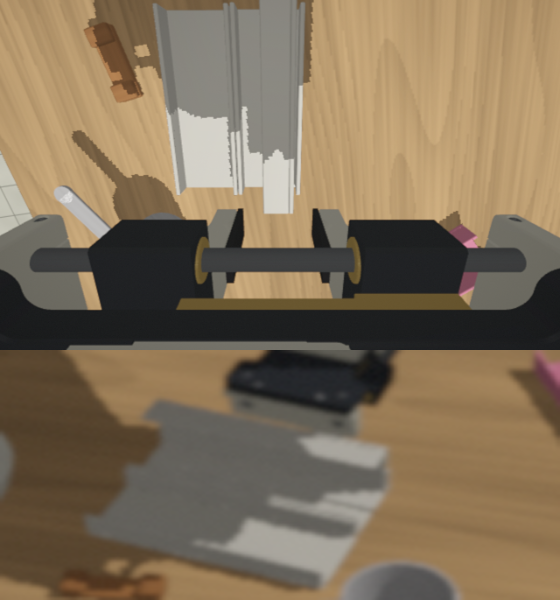

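```bash
cat > ends.py <<'E'
from m import *
def ends(c,cols,z,T=81,lo=75,rows=(0,250)):
    h=cv2.cvtColor(c['frame'],cv2.COLOR_RGB2HSV); m=(h[:,:,1]<45)&(h[:,:,2]>lo)
    for x in cols:
        v=np.flatnonzero(m[rows[0]:rows[1],x])+rows[0]
        if len(v): P=ray(c,[[x,v[0]-.5],[x,v[-1]+.5]],z)[:,:2]*1000; print(x,v[0],v[-1],z,np.round(P@u(T),1),np.round(P@u(T-90),1))
E
python3 - <<'E'
from ends import *
w=r.capture('wrist')
cv2.imwrite('pics/e.png',w['frame'][:,:,::-1])
ends(w,[305,315,325,332],.066)
ends(w,[262,266,269,272,276],.026); ends(w,[195,200,205,340,342],.026)
h=cv2.cvtColor(w['frame'],cv2.COLOR_RGB2HSV);print(h[205:246:2,200:212:2,2]);print(h[230:250,318])
E
```

```text
w 0.04337799722343465 [ 0.54720694 -0.08349816  0.09499509] -99.00286024843199 21.975 [-0.19960728  0.15836404  0.15556355]
305 0 245 0.066 [-135.1   25.3] [560.8 562.7]
315 0 245 0.066 [-135.1   25.3] [554.9 555.2]
325 0 245 0.066 [-135.1   25.3] [549.  547.7]
332 0 244 0.066 [-135.1   24.4] [544.9 542.5]
262 2 249 0.026 [-144.4   49.3] [592.5 603.1]
266 8 249 0.026 [-140.7   49.3] [589.8 599.5]
269 11 246 0.026 [-138.8   46.4] [587.8 596.7]
272 11 223 0.026 [-138.8   24.2] [585.7 593. ]
276 11 215 0.026 [-138.8   16.7] [582.9 589.2]
195 12 249 0.026 [-138.2   49.4] [640.4 663.1]
200 12 224 0.026 [-138.2   25.2] [636.8 655.8]
205 12 219 0.026 [-138.2   20.5] [633.3 651. ]
340 5 222 0.026 [-142.5   23.2] [537.6 533.8]
342 2 148 0.026 [-144.3  -41.1] [536.2 533.7]
[[159 147 146 145 170 212]
 [174 147 146 144 162 212]
 [187 146 146 145 154 211]
 [195 146 147 146 147 212]
 [197 128 147 146 145 203]
 [203 147 146 146 147 215]
 [209 148 147 145 176 206]
 [213 151 145 177 205 203]
 [212 153 170 208 206 203]
 [215 188 203 206 209 209]
 [208 202 202 205 208 210]
 [206 203 201 203 207 210]
 [205 205 201 202 205 209]
 [204 207 202 202 204 208]
 [197 208 203 201 204 206]
 [165 207 204 201 203 205]
 [131 204 207 202 202 204]
 [125 170 208 202 201 203]
 [126 161 207 204 200 202]
 [126 127 200 206 200 201]
 [125 125 167 209 202 201]]
[[ 25  14 216]
 [ 25  13 215]
 [ 25  14 216]
 [ 25  14 216]
 [ 23  14 216]
 [ 25  13 215]
 [ 25  14 216]
 [ 23  14 216]
 [ 23  14 216]
 [ 25  13 215]
 [ 25  14 216]
 [ 23  14 216]
 [ 23  14 216]
 [ 23  14 216]
 [ 22  13 216]
 [ 21  17 213]
 [ 18  68 196]
 [ 18 103 189]
 [ 18 103 188]
 [ 17 101 189]]
```

Request:
drive_tool(
  plan="3 2 0 0;6.2 4.4 0 0;6.2 4.5 0 0;6.2 4.5 2 0;6.2 4.5 4 0;6.2 4.5 5.5 0;6.2 4.5 5.9 0;6.2 4.5 5.9 0",
  fingers=1,
)

```text
time_s: 23.02
tcp_pos: [0.493, -0.1377, 0.0351]
eef_rot: [180.0, -0.0, -99.0]
contact_force: [0.1, 0.5, -0.8]
gripper_width: 0.0004
```

```bash
python3 - <<'E'
from ends import *
print(s['tcp_pos'][:2]@u(81),s['tcp_pos'][:2]@u(-9))
w=r.capture('wrist')
h=cv2.cvtColor(w['frame'],cv2.COLOR_RGB2HSV);print(h[180,200:345:3,2])
cv2.imwrite('pics/f.png',w['frame'][:,:,::-1])
E
```

```text
w 0.0003707079153524887 [ 0.49301997 -0.13772836  0.03508723] -98.97772315589218 23.025 [ 0.08726883  0.54484858 -0.80100026]
-0.058907375110513686 0.5084955403823644
[138 140 140 141 140 141 141 141 141 141 141 142 143 142 131 140 138 120
 120 119 120 120 119 132 133 140 123 122 182 192 191 190 191 184 195 195
 197 200 192 194 192 194 197 194 181 189 198 201 207]
```

Request:
drive_tool(
  plan="0 -0.5 0 0;0 -1 0 0;0 -1.5 0 0;0 -2 0 0;0 -2.5 0 0;0 -3 0 0;0 -3.5 0 0;0 -3.5 0 0",
)

```text
time_s: 24.08
tcp_pos: [0.5278, -0.1433, 0.0351]
eef_rot: [-180.0, -0.0, -99.0]
contact_force: [-0.9, 0.2, -0.2]
gripper_width: 0.0006
```

Request:
drive_tool(
  plan="0 -0.5 0 0;0 -1 0 0;0 -1.5 0 0;0 -2 0 0;0 -2 0 0;0 -2 0 0",
)

```text
time_s: 24.82
tcp_pos: [0.547, -0.1464, 0.035]
eef_rot: [180.0, 0.0, -99.0]
contact_force: [-0.9, -0.1, -0.4]
gripper_width: 0.0004
```

Request:
drive_tool(
  plan="0 0 -2 0;0 0 -7 0;-2 1 -12 0;-5 2 -15 0;-7 2 -16 0;-7 2 -16 0;-7 2 -16 0",
)

```text
time_s: 25.7
tcp_pos: [0.5377, -0.0743, 0.1938]
eef_rot: [179.9, -0.0, -99.0]
contact_force: [0.0, -0.6, 0.4]
gripper_width: 0.0005
```

```bash
python3 - <<'E'
from ends import *
w=r.capture('wrist');cv2.imwrite('pics/g.png',w['frame'][:,:,::-1])
for k,o in rects(w,(0,0,640,240),.028,lo=75): print(o,cv2.boundingRect(k))
h=cv2.cvtColor(w['frame'],cv2.COLOR_RGB2HSV);v=h[:,:,2]
for row in(60,100,140,165): print(row,v[row,220:400:2].tolist())
E
```

```text
w 0.0005167417707895979 [ 0.53770285 -0.07425513  0.19376046] -98.98333306979538 25.7 [ 0.04575457 -0.63359163  0.35823754]
[717.8 -47.4 139.7  66.8 148.3] (118, 175, 113, 65)
[ 579.3 -151.1  169.3  124.    81.1] (202, 23, 124, 165)
[ 854.  -171.   255.1  121.1   81. ] (0, 0, 100, 240)
60 [128, 129, 128, 129, 127, 130, 129, 129, 129, 129, 129, 129, 129, 129, 129, 130, 130, 130, 130, 130, 129, 130, 129, 130, 129, 130, 131, 160, 203, 204, 203, 204, 203, 204, 198, 152, 203, 203, 203, 203, 204, 203, 203, 204, 203, 203, 203, 204, 189, 129, 130, 151, 201, 176, 171, 167, 174, 183, 183, 181, 178, 181, 182, 179, 178, 170, 173, 176, 184, 187, 189, 195, 184, 184, 183, 190, 191, 186, 184, 188, 189, 184, 182, 187, 186, 185, 183, 181, 173, 176]
100 [204, 202, 203, 203, 203, 202, 169, 204, 203, 203, 203, 203, 203, 203, 203, 203, 203, 203, 203, 204, 204, 204, 204, 204, 204, 204, 204, 205, 205, 205, 205, 205, 205, 205, 205, 176, 185, 205, 204, 204, 204, 204, 205, 205, 205, 205, 205, 206, 184, 130, 130, 157, 206, 171, 171, 175, 174, 175, 180, 176, 177, 178, 182, 185, 179, 175, 178, 183, 185, 176, 172,
[... 305 characters left out ...]
 205, 205, 206, 206, 206, 206, 206, 191, 130, 130, 168, 206, 181, 180, 177, 175, 179, 183, 178, 171, 178, 182, 182, 176, 173, 180, 183, 183, 183, 183, 177, 178, 182, 176, 182, 180, 184, 185, 185, 187, 184, 189, 190, 187, 181, 184, 185, 185, 190]
165 [140, 136, 168, 205, 204, 204, 204, 204, 149, 199, 204, 204, 204, 204, 204, 204, 204, 204, 204, 205, 204, 205, 205, 205, 205, 205, 205, 204, 204, 205, 206, 205, 206, 205, 206, 205, 153, 203, 206, 205, 205, 205, 205, 205, 205, 206, 206, 207, 190, 128, 129, 174, 201, 184, 181, 178, 178, 184, 171, 177, 179, 180, 183, 174, 178, 177, 180, 179, 176, 178, 184, 191, 178, 177, 181, 174, 173, 179, 182, 186, 184, 185, 184, 189, 188, 182, 186, 186, 186, 188]
```

```bash
python3 - <<'E'
from ends import *
w=r.capture('wrist');v=cv2.cvtColor(w['frame'],cv2.COLOR_RGB2GRAY).astype(int)
m=white(w,(150,0,400,240),75)
for row in(50,80,100,120,140,160,175):
    x=np.flatnonzero(m[row]);x=x[(x>195)&(x<335)];a,b=x[0],x[-1]
    d=lambda q,lo,hi:lo+int(np.argmin(q[lo:hi]))
    q=v[row]; med=np.median(q[245:285]); dips=[i for i in range(222,310) if q[i]<q[i-2]-12 and q[i]<q[i+2]-12]
    P=ray(w,[[a-.5,row],[b+.5,row]],.026)[:,:2]@u(-9)*1000
    print(row,a,b,np.round(P,1),dips,[np.round(ray(w,[[i,row]],.03)[0,:2]@u(-9)*1000,1) for i in dips])
ends(w,[215,222,238,250,262,275,286,294,310,320],.03,rows=(0,215))
t=r.capture('top')
for k,o in rects(t,(290,150,400,250),.028,lo=75): print('top',o,cv2.boundingRect(k))
for k,o in rects(t,(145,175,220,250),.08): print('rack',o)
E
```

```text
w 0.000671769794750356 [ 0.53768194 -0.07454499  0.19371836] -99.00551805638366 25.75 [ 0.70946264 -0.64181721 -0.68311984]
50 204 325 [658.7 533.9] [289, 290] [np.float64(570.9), np.float64(569.9)]
80 207 325 [658.8 533.6] [290] [np.float64(570.7)]
100 209 325 [658.8 533.5] [231, 232, 291] [np.float64(633.7), np.float64(632.6), np.float64(570.1)]
120 211 325 [658.9 533.3] [233, 291, 292] [np.float64(633.3), np.float64(570.7), np.float64(569.6)]
140 213 324 [658.9 534.2] [234, 235, 292] [np.float64(634.0), np.float64(632.9), np.float64(570.1)]
160 216 324 [657.9 534.1] [236, 237, 292, 293] [np.float64(633.5), np.float64(632.4), np.float64(570.7), np.float64(569.5)]
175 217 324 [658.5 533.9] [292, 293] [np.float64(571.1), np.float64(570.0)]
215 29 214 0.03 [-138.2   59. ] [643.8 663.7]
222 29 214 0.03 [-138.2   59. ] [636.8 655.4]
238 24 181 0.03 [-142.7   18.6] [620.6 633.3]
250 24 187 0.03 [-142.7   25.7] [608.8 620. ]
262 24 187 0.03 [-142.7   25.7] [596.9 606.1]
275 24 187 0.03 [-142.7   25.7] [584.1 591.1]
286 24 187 0.03 [-142.7   25.7] [573.2 578.4]
294 28 180 0.03 [-139.1   17.4] [565.4 569. ]
310 28 180 0.03 [-139.2   17.4] [549.5 550.6]
320 28 180 0.03 [-139.2   17.4] [539.6 539.2]
top [ 572.1 -175.2  126.8  121.5  171. ] (326, 162, 48, 47)
rack [473.5 357.6 121.9  24.5   4.1]
```

Request:
drive_tool(
  plan="0 3 -6 0;0 9 -10 0;0 12 -12 0;-6 14 -12 0;-12 16 -12 0;-12 16 -12 0",
)

```text
time_s: 26.6
tcp_pos: [0.3984, 0.0725, 0.3149]
eef_rot: [180.0, 0.0, -98.7]
contact_force: [0.5, -0.5, 0.4]
gripper_width: 0.0003
```

```bash
python3 - <<'E'
from ends import *
c=pickle=None
import cv2
w=r.capture('wrist');t=r.capture('top')
cv2.imwrite('pics/t9.png',t['frame'][:,:,::-1])
for lo in(75,110):
  for z in(.028,.08):
    for k,o in rects(t,(300,150,390,250) if z<.05 else (145,175,220,250),z,lo=lo): print('top',lo,z,o,cv2.boundingRect(k))
for k,o in rects(w,(0,0,640,240),.028,lo=75): print('w',o,cv2.boundingRect(k))
E
python3 - <<'E'
from ends import *
import pickle
# end comparison in g.png geometry: same pose as wrist then; use current wrist view
w=r.capture('wrist')
h=cv2.cvtColor(w['frame'],cv2.COLOR_RGB2HSV);m=((h[:,:,1]<45)&(h[:,:,2]>75)).astype(np.uint8)
k,o=max(((k,o) for k,o in rects(w,(0,0,640,240),.028,lo=75) if 100<o[3]<150),key=lambda q:cv2.contourArea(q[0]),default=(None,None))
if k is not None:
    x0,y0,ww,hh=cv2.boundingRect(k)
    for x in range(x0+4,x0+ww-2,4):
        v=k[k[:,0,0]==x][:,0,1]; print(x,v.min(),v.max(),[np.round(ray(w,[[x,v.min()-.5],[x,v.max()+.5]],z)[:,:2]@u(81)*1000,1).tolist() for z in(.004,.026,.03)],np.round(ray(w,[[x,v.min()]],.03)[0,:2]@u(-9)*1000))
E
```

```text
w 0.00027169141107521023 [0.39839002 0.0724856  0.31493217] -98.67156824514403 26.6 [ 0.45426412 -0.51926511  0.43352446]
top 75 0.028 [ 575.8 -152.7  170.1  126.9   81.3] (310, 158, 64, 51)
top 110 0.028 [ 575.8 -152.7  170.1  126.9   81.3] (310, 158, 64, 48)
w [ 83.7  72.8  23.8  21.5 171.3] (521, 116, 17, 16)
w [821.1  29.2 286.9 121.7  63.8] (0, 59, 78, 181)
w [726.7 -37.6 161.5  91.5 142.1] (34, 58, 108, 94)
w [-26.6  27.1 150.7  45.8 111.5] (592, 18, 48, 101)
w [ 83.6 -71.4  21.8  19.9 171.3] (527, 5, 17, 18)
w [ 580.5 -113.9  131.7   97.   171.3] (109, 0, 107, 80)
w 0.0004734904181912518 [0.39893098 0.06982502 0.31481216] -98.8696673168975 26.7 [ 0.65611454 -0.05244345 -0.44647983]
114 0 27 [[-80.5, -46.0], [-74.7, -41.8], [-73.7, -41.0]] 649.0
118 0 49 [[-80.5, -17.7], [-74.8, -14.7], [-73.7, -14.2]] 644.0
122 0 72 [[-80.5, 13.2], [-74.8, 14.7], [-73.7, 15.0]] 639.0
126 0 81 [[-80.6, 25.6], [-74.8, 26.6], [-73.7, 26.8]] 634.0
130 0 81 [[-80.6, 25.6], [-74.8, 26.6], [-73.8, 26.8]] 628.0
134 0 81 [[-80.6, 25.5], [-74.8, 26.6], [-73.8, 26.8]] 623.0
138 0 81 [[-80.6, 25.5], [-74.
[... 491 characters left out ...]
26.4], [-73.9, 26.6]] 576.0
174 0 81 [[-80.7, 25.4], [-74.9, 26.4], [-73.9, 26.6]] 571.0
178 0 81 [[-80.7, 25.4], [-75.0, 26.4], [-73.9, 26.6]] 566.0
182 0 81 [[-80.8, 25.4], [-75.0, 26.4], [-73.9, 26.6]] 560.0
186 0 81 [[-80.8, 25.3], [-75.0, 26.4], [-73.9, 26.6]] 555.0
190 0 82 [[-80.8, 26.7], [-75.0, 27.7], [-73.9, 27.9]] 550.0
194 0 81 [[-80.8, 25.3], [-75.0, 26.4], [-74.0, 26.5]] 545.0
198 0 81 [[-80.8, 25.3], [-75.0, 26.3], [-74.0, 26.5]] 540.0
202 0 81 [[-80.8, 25.3], [-75.0, 26.3], [-74.0, 26.5]] 534.0
206 0 81 [[-80.8, 25.3], [-75.1, 26.3], [-74.0, 26.5]] 529.0
210 10 81 [[-68.7, 25.3], [-63.5, 26.3], [-62.5, 26.5]] 525.0
214 53 81 [[-14.1, 25.2], [-11.3, 26.3], [-10.8, 26.5]] 525.0
```

```bash
python3 - <<'E'
from m import *
import pickle
t0=pickle.load(open('pics/top0.pkl','rb'))['frame'].astype(int);s0=pickle.load(open('pics/scene0.pkl','rb'))['frame'].astype(int)
t=r.capture('top')['frame'].astype(int);sc=r.capture('scene')['frame'].astype(int)
f=lambda a,b,x0,y0,x1,y1:((abs(a-b)[y0:y1,x0:x1].max(2)>30).mean().round(3))
print('scene short lids mid/far',f(sc,s0,458,190,478,245),f(sc,s0,478,190,502,245),'bowl',f(sc,s0,168,190,222,238),'cup',f(sc,s0,275,245,340,285),'rest',f(sc,s0,228,246,262,262))
print('top bowl',f(t,t0,392,150,436,190),'cup',f(t,t0,284,122,332,156),'rest',f(t,t0,347,143,376,157),'rack',f(t,t0,150,180,190,245))
E
```

```text
w 0.00036581128647383875 [0.39909981 0.06903946 0.31480594] -98.97651118161944 26.75 [-0.04472246 -0.26487006 -1.3422145 ]
scene short lids mid/far 0.0 0.0 bowl 0.242 cup 0.013 rest 0.0
top bowl 0.062 cup 0.0 rest 0.0 rack 0.741
```

```bash
python3 - <<'E'
from m import *
import pickle
for n,b in(('top',(385,140,440,195)),('scene',(160,185,230,245))):
    for c in(pickle.load(open(f'pics/{n}0.pkl','rb')),r.capture(n)):
        k=max(cv2.findContours(white(c,b,90,60),cv2.RETR_EXTERNAL,cv2.CHAIN_APPROX_NONE)[0],key=cv2.contourArea)
        print(n,cv2.boundingRect(k),np.round(cv2.minEnclosingCircle(k)[0],1))
E
```

```text
w 0.0005226536048495054 [0.39927871 0.06828998 0.31484961] -99.10798080574709 26.85 [-0.08584108 -0.65233435  0.72641964]
top (394, 150, 39, 38) [413. 169.]
top (394, 150, 39, 38) [413. 169.]
scene (172, 194, 47, 40) [195.  212.5]
scene (172, 194, 47, 40) [194.9 211. ]
```

```bash
python3 -c "
from plant import r
print(r.close_job())"
```

```text
the job is handed in; nothing more can be done
None
```

The three lids are bundled and the job is handed in, at about 27 s of the 64 s allowed.

- **Lids a and b:** I gripped lid_b by its near skirt, straightened it and slid it up against lid_a.
- **Lid c:** I lifted it out of the rack and stood it on edge in lid_b's trough, open side towards lid_a. Then I tipped it over with the closed fingers.

**Last checks**
- The bundle measures 169–170 mm by 124–127 mm, against 170 x 124 mm expected. The ends of all three lids are level to about 1–2 mm.
- lid_c's top measured 62.5 mm wide at the height it should have when fully down. Its skirts are in the two troughs, and it is parallel to the pair. It sits about 5–6 mm off centre towards lid_a, well inside the clearance.
- The two short lids, the cup and the rest look unchanged from the first pictures. The bowl's pixels differed, but its outline is in the same place in the top view and within 1.5 px in the scene view, so I put that down to a shadow.

**What disagreed**
- The fingertips acted 20–28 mm higher, relative to the TCP, than the 8 mm ahead of it stated. The first tries at lid_b closed on air, and I regrasped deeper.
- The arm hid the rack from the top camera in the final check, so the short lids were confirmed in the scene view only. The 12 pictures were used up before the tip-over, so everything after it was checked by measurement.

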